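# Start the brass wing screw square with the forked driver

### The arm

A 7-joint arm with a two-finger parallel gripper is mounted at the origin on a cart in front of the work surface, level with it; the furniture and walls round the work are solid. World frame = base frame: x ahead of the robot, y to its left, z up, the work surface at z = 0. Lengths are in mm, angles in rad, forces in N, time in s.
With the tool pointing down it reaches from about 400 to 875 mm from the base axis. Payload 4.4 kg.
Tool frame: the origin (TCP) lies midway between the tips of the shut fingers; the grasp point (between the pads) lies 19 mm behind it (ctrl.pinch_z is the distance from the TCP to the grasp point, in mm); z points along the fingers, y is the line along which they close (so a half turn about z gives the same grasp; the last joint's range is limited). The gripper opens to 85 mm and grips with 20 to 120 N. Pads are 22 mm wide; open, the fingers measure 114 mm over their backs; the gripper's body (76 mm by 85 mm) begins 54 mm behind the grasp point. The pads swing forward as they close: fully open they stand 13 mm farther back than shut.
Start: joints at [1.08, 0.628, 0.038, 1.517, -0.027, 0.996, -0.02], TCP at [267.919, -592.231, 208.913] pointing down, gripper open.
Joint ranges: [-3.06, 3.06], [-0.37, 2.12], [-1.25, 1.32], [0.18, 2.47], [-1.1, 4.24], [0.23, 1.98], [-2.94, 2.94]. Speed limits (rad/s): [2.57, 2.57, 3.14, 3.14, 3.14, 3.14, 3.14].

### API

Orientations are given as [roll, pitch, yaw] about the fixed x, y, z axes, in that order (R = Rz(yaw) Ry(pitch) Rx(roll)).
In Python, from cell import read_state, cams, order, ctrl gives the robot as it stands.
- The arm moves only by the tool move_arm, never from a script. Its argument "targets" is text: rows parted by semicolons, each of 7 numbers parted by spaces: the gripper's target within -1 to 1 (fully open at 1, half-way at 0, shut at -1), then the shift along the tool's x, y, z in cm, then the turn, a rotation vector about the tool's x, y, z in degrees. A call has 1 to 5 rows; each row shifts and turns the commanded pose from where the row before left it, along the tool's axes as they then stand; what a row does not reach is not made up. A row lasts 1/12 s, in which the tool goes at most 41.7 mm and 7.16 degrees, less where a joint would pass 70% of its speed; a pose out of reach is approached as far as the arm can. A call with a gripper value outside its range is refused whole. The fingers move at their own pace and stop on an object; the grip force is fixed at half the most. Time passes only in rows, so rows that do not move let the fingers close. It gives the time, the measured TCP pose, the force, the opening and the grip force at its end, in the units of the state.
- read_state(): the state, without advancing time (a new reading comes with each control period).
- cams.get_image(name): name is "scene" or "side" or "wrist"; returns a dict with "color" (400x640x3 uint8, red, green, blue), "fovy" (degrees; the focal length in pixels is half the picture's height over the tangent of half this angle, whatever the lens; pixels are square), "cx", "cy" (the principal point, pixels), "k1" (the pictures are not rectified: a ray, as slopes to the right and down, at radius r is drawn at 1 + k1 r^2 times it, then the intrinsics apply), "rvec" (rotation vector, rad) and "tvec" (3), from world to camera coordinates, as OpenCV has them. Camera axes: x right, y down, z forward; pixel columns grow to the right and rows downward; lengths in mm; the calibration is good to about 2 mm. A picture is of the moment at which its call begins. There is no depth.
- order.finish_job(): hands the job in; it is judged then, once.
The state is a dict: "clock": time; "qpos": joint angles; "qd": joint speeds; "tau": joint torques, N m; "eef_pos": TCP position; "tool_rot": TCP orientation; "force": force on the tool from outside, world axes, zero at the start; "torque": the same for the moment, N m; "width": finger opening in mm; "gripper_force": force on a finger pad.
Only numpy, scipy, OpenCV 4.12 (cv2) and the standard library are available. Lean on these libraries where they do the work, as an engineer would, in place of code of your own. Each camera call takes 0.05 s, during which the arm holds its last target. There are 200 camera calls.

### The job

Start the brass wing-headed screw in its pine block: set the forked driver (orange handle) down square over the screw, its prongs astride the wings and its feet resting on the washer plate, and only then turn it clockwise (seen from above) until the screw itself has turned by at least 30 degrees. Let go and leave the driver standing upright on the screw. Leave the blue-handled driver standing where it is; it belongs to the hex screw.

Things in the scene. Friction and masses are not known exactly. Their poses are not given: they have to be found in the camera images.
- fork_driver_grip (a point): Centre of the forked driver's orange handle (22 mm thick along its y: grip across this; 40 wide in x, 50 tall), 69 mm above its feet; loose, 0.22 kg, 94 mm tall, upright on the bench. z up its axis. Under a collar two steel prongs (36 mm in x, to 22 mm out in y) leave an open-ended slot along x: 18 mm wide, flaring to 26 at the feet, 28 deep. A half turn about z gives the same tool.
- wing_seat (a point): On the brass wing screw's axis, at the face of the steel washer plate (72 mm across) where the driver's feet rest, 33 mm above the bench; turns with the screw. z up, x along the wings: an upright blade of two round ears, 40 mm long, 6 thick, top 20 mm above this point; hub 8 mm. Fixed pine block 100x90x30 mm. A like block holds a dark hex screw, not to be worked.
- wing_screw (a joint): Screw angle, rad: 0 at start, grows clockwise from above, stop at 2.2. Light friction (0.08 N m), stays where left, does not noticeably sink. With slot and wings in line the driver turns freely about 0.35 rad (20 degrees) before its prongs push the wings, so it must turn that much more than the screw: about 1.1 rad in all is ample.
- hex_driver_grip (a point): Centre of the other driver's blue handle: loose, upright on the bench, same handle and height, but a round steel socket 38 mm across in place of prongs, which does not fit over the wings. Left alone.

How it is judged:
By the outcome, as a careful person would: the job done as asked, in the order asked, and still so for the second after the job is handed in, with the robot touching nothing.
It also fails if it takes over 45 s, if anything falls off the work surface, if the arm or the gripper's body presses on something with over 40 N, if the wrist force passes 120 N, or if a joint passes its speed limit or range.

## Working session

There is one attempt and no reset: what is moved stays moved. The work goes in short steps, Python scripts to look and compute and a tool call to move; the robot and the scene stay as the last step left them, time stands still between calls to the robot, and variables do not carry over. Pictures are saved under pics/ and viewed, at most 10 in all, crops included, and the job is handed in when it is done.

Besides the shell and the picture viewer there is one more tool, called after "Request:" as name(argument=value, ...) on one line, values as JSON. move_arm: Moves the arm, as the interface text tells. Its arguments: {"type":"object","properties":{"targets":{"type":"string"}},"required":["targets"]}

```bash
mkdir -p pics; ls; cat > h.py <<'E'
import numpy as np,cv2
from cell import read_state,cams,order,ctrl
def shot(n,f):
    i=cams.get_image(n); cv2.imwrite('pics/'+f+'.png',i['color'][:,:,::-1]); return i
def ray(i,u,v):
    f=200/np.tan(np.radians(i['fovy'])/2)
    K=np.array([[f,0,i['cx']],[0,f,i['cy']],[0,0,1.]])
    p=cv2.undistortPoints(np.array([[[u,v]]],float),K,np.array([i['k1'],0,0,0,0.]))[0,0]
    R=cv2.Rodrigues(np.array(i['rvec'],float))[0]; t=np.array(i['tvec'],float).ravel()
    return -R.T@t, R.T@np.array([p[0],p[1],1])
def atz(i,u,v,z):
    c,d=ray(i,u,v); return c+d*(z-c[2])/d[2]
def proj(i,P):
    f=200/np.tan(np.radians(i['fovy'])/2)
    K=np.array([[f,0,i['cx']],[0,f,i['cy']],[0,0,1.]])
    return cv2.projectPoints(np.array(P,float).reshape(-1,1,3),np.array(i['rvec'],float),np.array(i['tvec'],float),K,np.array([i['k1'],0,0,0,0.]))[0][:,0]
E
python3 - <<'E'
from h import *
import pickle
d={}
for n in ['scene','side','wrist']:
    d[n]=shot(n,n+'0'); c,_=ray(d[n],320,200); print(n,c.round(),d[n]['fovy'],d[n]['k1'])
pickle.dump(d,open('d0.pkl','wb'))
cv2.imwrite('pics/both0.png',cv2.resize(np.vstack([d['scene']['color'],d['side']['color']])[:,:,::-1],(480,600)))
s=read_state();print(s['eef_pos'],s['tool_rot'],s['width'],ctrl.pinch_z)
E
```

```text
pics
scene [ 195. -540.  498.] 49.88893994650471 -0.02249590286220982
side [ 301. -495.  645.] 50.14718801773168 0.03178664428883983
wrist [ 345. -558.  374.] 68.37079171559711 -0.008870649367751206
[ 267.7280191  -591.76274777  208.20576044] [-3.14017544e+00 -2.59468426e-05  4.24791360e-01] 84.97753923363925 18.700000000000003
```

View pics/scene0.png

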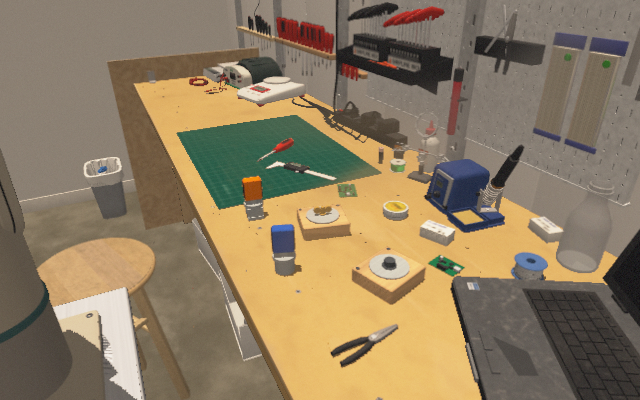

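View pics/side0.png

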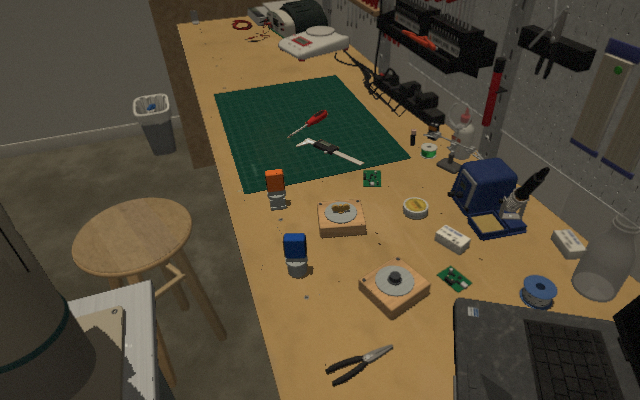

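The scene and side views show the orange driver at about (253,188) and (275,181), and the wing screw at (322,213) and (341,212). The blue driver is nearer the camera, at (283,238). I'll triangulate and enlarge.

```bash
python3 - <<'E'
from h import *
import pickle
d=pickle.load(open('d0.pkl','rb'))
a,b=d['scene'],d['side']
def tri(p,q):
    c1,r1=ray(a,*p);c2,r2=ray(b,*q)
    s=np.linalg.lstsq(np.c_[r1,-r2],c2-c1,rcond=None)[0]
    return ((c1+s[0]*r1+c2+s[1]*r2)/2).round(1)
print('handle',tri((252.5,189),(275.5,181.5)))
print('handle z69',atz(a,252.5,189,69),atz(b,275.5,181.5,69))
print('washer z33',atz(a,322,214,33),atz(b,341,213,33))
print('blue',atz(a,283,239,69),atz(b,295,246,69))
ca=a['color'][165:245,225:365];cb=b['color'][160:240,250:390]
cv2.imwrite('pics/z0.png',cv2.resize(np.vstack([ca,cb])[:,:,::-1],(525,600),interpolation=cv2.INTER_CUBIC))
E
```

```text
handle [443.4 295.7  65.1]
handle z69 [440.74015818 289.18106743  69.        ] [443.01153523 289.5094968   69.        ]
washer z33 [555.69827289 174.96388946  33.        ] [557.09362293 171.24285935  33.        ]
blue [424.53655499  71.99801287  69.        ] [426.00993403  74.31381616  69.        ]
```

View pics/z0.png

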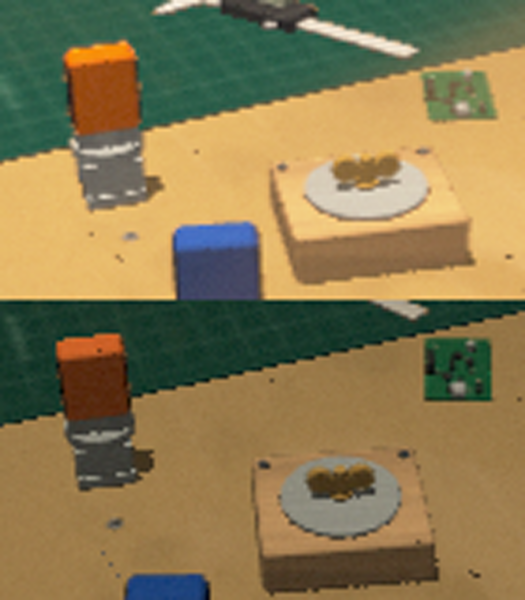

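The enlarged view shows the driver's wide face roughly square to the camera and the wings lying roughly across the picture. Next I'll raise the arm, pull in to R≈530, and sweep left along an arc.

Request:
move_arm(targets="1 0 -3 -3 0 0 0;1 0 -3 -3 0 0 0;1 0 -3 -3 0 0 0;1 0 -3 -2 0 0 0;1 4 0 0 0 0 -4.3")

```text
clock: 0.57
eef_pos: [246.1, -469.6, 322.0]
tool_rot: [3.138, 0.007, 0.487]
force: [0.0, -1.1, -1.3]
width: 85.3
gripper_force: 0.0
```

Request:
move_arm(targets="1 4 0 0 0 0 -4.3;1 4 0 0 0 0 -4.3;1 4 0 0 0 0 -4.3;1 4 0 0 0 0 -4.3;1 4 0 0 0 0 -4.3")

```text
clock: 0.98
eef_pos: [415.3, -346.3, 317.1]
tool_rot: [3.141, -0.0, 0.879]
force: [0.8, -0.8, 0.4]
width: 85.6
gripper_force: 0.0
```

Request:
move_arm(targets="1 4 0 0 0 0 -4.3;1 4 0 0 0 0 -4.3;1 4 0 0 0 0 -4.3;1 4 0 0 0 0 -4.3;1 4 0 0 0 0 -4.3")

```text
clock: 1.4
eef_pos: [518.0, -175.9, 317.0]
tool_rot: [3.142, -0.0, 1.254]
force: [0.1, 0.3, -0.3]
width: 85.4
gripper_force: 0.0
```

Request:
move_arm(targets="1 4 0 0 0 0 -4.3;1 4 0 0 0 0 -4.3;1 4 0 0 0 0 -4.3;1 4 0 0 0 0 -4.3;1 4 0 0 0 0 -4.3")

```text
clock: 1.82
eef_pos: [551.0, 20.3, 317.0]
tool_rot: [3.142, -0.0, 1.629]
force: [0.9, 0.8, 0.3]
width: 85.2
gripper_force: 0.0
```

```bash
python3 - <<'E'
from h import *
import pickle
i=shot('wrist','w1'); pickle.dump((i,read_state()),open('w1.pkl','wb'))
c,r=ray(i,320,200);print(c,r,read_state()['eef_pos'],read_state()['tool_rot'],proj(i,[[556,173,33],[442,289,94],[425,73,94]]))
E
```

```text
[546.63316151 103.98268746 482.49645088] [ 0.01551744 -0.31458158 -0.94918706] [550.23140893  31.93535817 317.56615712] [ 3.1405493  -0.00866288  1.64480604] [[330.53381661  49.37656103]
 [231.145336   -90.12188467]
 [224.18123824 121.84904685]]
```

View pics/w1.png

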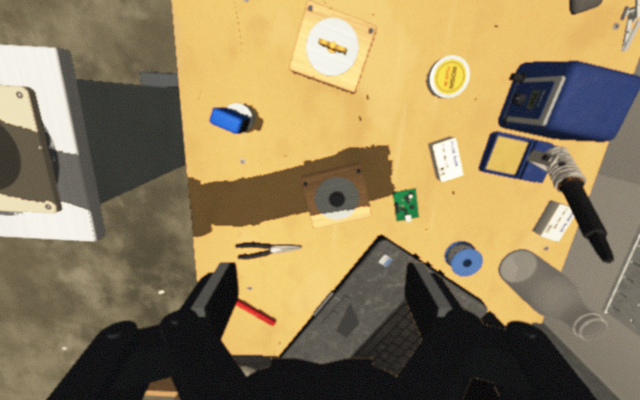

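Wrist view: the wing screw is at (333,45) with its wings tilted about 20° down to the right, and the blue driver is at (232,119). The orange driver is out of view. I'll move on so both come into view.

Request:
move_arm(targets="1 4 -0.95 0 0 0 0;1 4 -0.95 0 0 0 0;1 4 -0.95 0 0 0 0;1 4 -0.95 0 0 0 0;1 0 0 0 0 0 -7")

```text
clock: 2.28
eef_pos: [499.8, 187.1, 318.0]
tool_rot: [3.142, -0.007, 1.761]
force: [-1.2, 0.3, 1.0]
width: 85.3
gripper_force: 0.0
```

Request:
move_arm(targets="1 0 0 0 0 0 -7;1 0 0 0 0 0 -7;1 0 0 0 0 0 -7;1 0 0 0 0 0 -7;1 0 0 0 0 0 -7")

```text
clock: 2.7
eef_pos: [504.0, 175.7, 317.1]
tool_rot: [-3.141, -0.0, 2.364]
force: [-0.7, 0.1, -0.2]
width: 85.3
gripper_force: 0.0
```

Request:
move_arm(targets="1 0 0 0 0 0 -7;1 0 0 0 0 0 -7;1 0 0 0 0 0 -7;1 0 0 0 0 0 -3;1 0 0 0 0 0 0")

```text
clock: 3.12
eef_pos: [504.0, 175.6, 317.0]
tool_rot: [-3.141, -0.001, 2.778]
force: [-0.4, -0.0, -0.2]
width: 85.5
gripper_force: 0.0
```

```bash
python3 - <<'E'
from h import *
import pickle
i=shot('wrist','w2'); s=read_state(); pickle.dump((i,s),open('w2.pkl','wb'))
c,r=ray(i,320,200);print(c,r,s['eef_pos'],s['tool_rot'],proj(i,[[556,173,33],[442,289,94],[442,289,0]]))
E
```

```text
[425.83997741 205.13210198 482.47932642] [ 0.29351735 -0.11514584 -0.94907715] [504.05397497 175.63647062 317.02660153] [-3.14119260e+00 -5.81289931e-04  2.77546992e+00] [[331.17359484 190.31037838]
 [389.18147538  89.32923281]
 [375.75873931  91.79089162]]
```

View pics/w2.png

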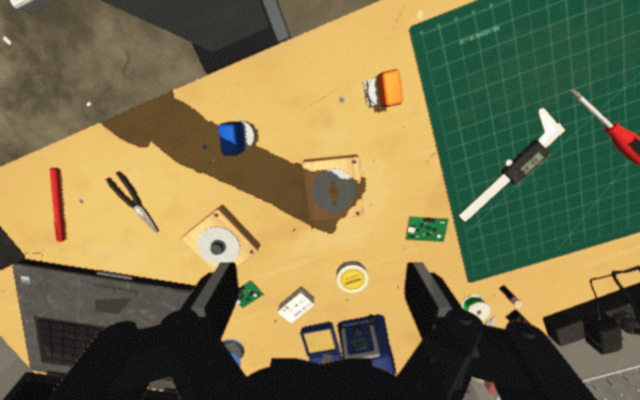

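Wrist view 2: the orange driver is at (388,89) and the washer, in shadow, at (333,189). I'll enlarge and segment both from the saved images.

```bash
python3 - <<'E'
from h import *
import pickle
i,_=pickle.load(open('w2.pkl','rb')); j,_=pickle.load(open('w1.pkl','rb'))
A=i['color'][60:120,350:420]; B=i['color'][155:215,300:370]; C=j['color'][10:70,298:368]
B=np.clip(B*1.8,0,255).astype(np.uint8)
cv2.imwrite('pics/z2.png',cv2.resize(np.hstack([A,B,C])[:,:,::-1],None,fx=3.8,fy=3.8,interpolation=cv2.INTER_CUBIC))
hs=cv2.cvtColor(i['color'],cv2.COLOR_RGB2HSV)[50:130,340:430]
m=((hs[...,0]<13)&(hs[...,1]>190)&(hs[...,2]>90)).astype(np.uint8)
q=cv2.minAreaRect(cv2.findNonZero(m)); print(q,m.sum())
bp=cv2.boxPoints(q)+[340,50]
print(np.array([atz(i,*p,94) for p in bp]).round(1))
hs=cv2.cvtColor(j['color'],cv2.COLOR_RGB2HSV)[10:80,295:370]
m=((hs[...,1]<60)&(hs[...,2]>130)).astype(np.uint8)
h=cv2.convexHull(max(cv2.findContours(m,0,1)[0],key=cv2.contourArea));e=cv2.fitEllipse(h);print(e,atz(j,e[0][0]+295,e[0][1]+10,33))
E
```

```text
((48.115394592285156, 37.92307662963867), (34.35761642456055, 20.093624114990234), 82.87498474121094) 238
[[417.6 279.7  94. ]
 [423.5 303.   94. ]
 [463.1 297.1  94. ]
 [457.1 272.9  94. ]]
((36.789119720458984, 36.40107727050781), (52.1835823059082, 57.91264724731445), 2.4532554149627686) [557.46267603 176.75218808  33.        ]
```

View pics/z2.png

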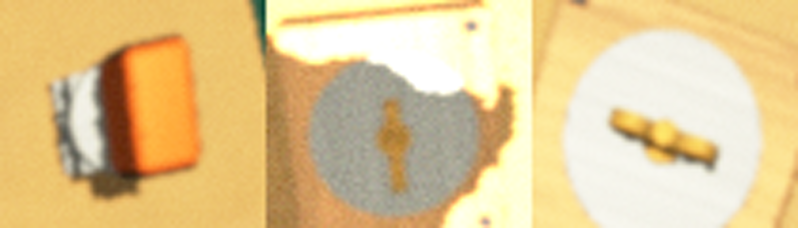

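```bash
python3 - <<'E'
from h import *
import pickle
i,_=pickle.load(open('w2.pkl','rb')); j,_=pickle.load(open('w1.pkl','rb'))
for im,ps in((i,[(332.6,181.3),(335,204.5),(333.4,190.8)]),(j,[(319,41.5),(346.4,50.3),(332.5,46.8)])):
    P=[atz(im,*p,48) for p in ps]; d=P[1]-P[0]; print(np.round(P,1),np.degrees(np.arctan2(d[1],d[0])),np.hypot(*d[:2]), atz(im,*ps[2],43))
hs=cv2.cvtColor(i['color'],cv2.COLOR_RGB2HSV)[150:215,300:372].astype(int)
# washer in shadow centre by eye
print(atz(i,300+(393-266)/3.8,155+137/3.8,33))
E
```

```text
[[539.  181.   48. ]
 [575.5 171.7  48. ]
 [553.6 177.   48. ]] -14.37634937403457 37.630311868624034 [555.08134772 176.67872405  43.        ]
[[539.9 179.1  48. ]
 [576.8 170.8  48. ]
 [558.1 173.9  48. ]] -12.659975635552788 37.77544497889182 [558.20379358 174.71145545  43.        ]
[558.42791581 175.91889358  33.        ]
```

Driver at (440,288) with long axis at −9°, wing screw at (557.5,175.5) with wings at −13.5°. Both match the given sizes (40×24 measured for the handle, about 38 for the wings). Approaching the driver.

Request:
move_arm(targets="1 2.5 2.05 2 0 0 0;1 2.5 2.05 2 0 0 0;1 2.5 2.05 2 0 0 0;1 2.5 2.05 2 0 0 0;1 0 0 0 0 0 -6")

```text
clock: 3.58
eef_pos: [433.2, 294.2, 234.9]
tool_rot: [-3.142, -0.006, 2.891]
force: [-1.0, 0.8, 0.5]
width: 85.5
gripper_force: 0.0
```

Request:
move_arm(targets="1 0 0 2 0 0 -6;1 0 0 3 0 0 0;1 0 0 2 0 0 0;1 0 0 0 0 0 0;1 0 0 0 0 0 0")

```text
clock: 4.0
eef_pos: [439.5, 288.0, 166.9]
tool_rot: [-3.14, -0.001, 2.986]
force: [0.3, 0.4, 0.6]
width: 85.2
gripper_force: 0.0
```

```bash
python3 - <<'E'
from h import *
import pickle
i=shot('wrist','w3'); s=read_state(); pickle.dump((i,s),open('w3.pkl','wb'))
print(s['eef_pos'],s['tool_rot'])
hs=cv2.cvtColor(i['color'],cv2.COLOR_RGB2HSV)
m=((hs[...,0]<13)&(hs[...,1]>190)&(hs[...,2]>170)).astype(np.uint8)
c=max(cv2.findContours(m,0,1)[0],key=cv2.contourArea)
q=cv2.minAreaRect(c);print(q)
P=np.array([atz(i,*p,94) for p in cv2.boxPoints(q)]);print(P.round(1),P.mean(0))
E
```

```text
[440.18452862 288.82024696 167.98079711] [3.14102676e+00 3.41292755e-04 2.98593650e+00]
((618.5768432617188, 303.6153564453125), (56.57941818237305, 21.35595703125), 56.30992889404297)
[[561.  532.8  94. ]
 [550.1 547.7  94. ]
 [612.2 588.8  94. ]
 [624.7 573.6  94. ]] [586.99727306 560.71956542  94.        ]
```

View pics/w3.png

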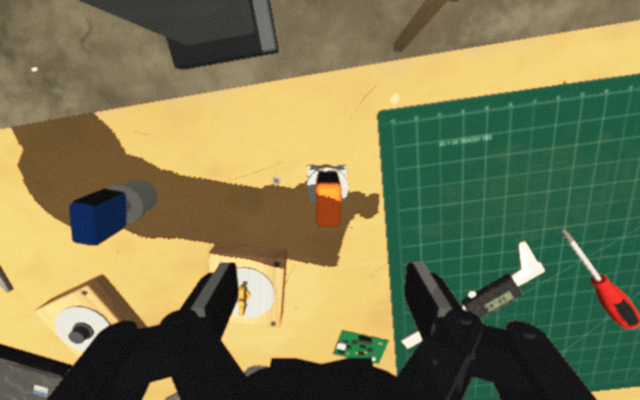

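Driver handle top at about (328,204), nearly midway between the fingers and aligned with them. The largest contour was the red screwdriver, so I'll re-mask.

```bash
python3 - <<'E'
from h import *
import pickle
i,s=pickle.load(open('w3.pkl','rb'))
hs=cv2.cvtColor(i['color'],cv2.COLOR_RGB2HSV)[160:240,295:360]
m=((hs[...,0]<15)&(hs[...,1]>190)&(hs[...,2]>110)).astype(np.uint8)
q=cv2.minAreaRect(max(cv2.findContours(m,0,1)[0],key=cv2.contourArea));print(q)
P=np.array([atz(i,*p,94) for p in cv2.boxPoints(q)+[295,160]]);print(P.round(1),P.mean(0))
e=P.mean(0)-s['eef_pos'];y=s['tool_rot'][2];print('tool dx,dy',e[0]*np.cos(y)+e[1]*np.sin(y),e[0]*np.sin(y)-e[1]*np.cos(y))
E
```

```text
((33.0, 44.5), (43.0, 24.0), 90.0)
[[419.5 286.5  94. ]
 [422.6 306.3  94. ]
 [461.4 301.1  94. ]
 [458.1 280.2  94. ]] [440.39995435 293.53491972  94.        ]
tool dx,dy 0.5180867258559512 4.691069558812377
```

Request:
move_arm(targets="1 0 0.35 3 0 0 0;1 0 0 3 0 0 0;1 0 0 3 0 0 0;1 0 0 2.5 0 0 0;1 0 0 0 0 0 0")

```text
clock: 4.47
eef_pos: [439.5, 290.5, 50.1]
tool_rot: [-3.138, -0.003, 2.986]
force: [-0.3, 0.7, 0.3]
width: 85.4
gripper_force: 0.0
```

Request:
move_arm(targets="-1 0 0 0 0 0 0;-1 0 0 0 0 0 0;-1 0 0 0 0 0 0;-1 0 0 0 0 0 0;-1 0 0 0 0 0 0")

```text
clock: 4.88
eef_pos: [441.3, 292.3, 53.6]
tool_rot: [3.14, 0.002, 2.986]
force: [0.5, -0.3, 0.3]
width: 25.1
gripper_force: 0.0
```

Request:
move_arm(targets="-1 0 0 0 0 0 0;-1 0 0 0 0 0 0;-1 0 0 0 0 0 0;-1 0 0 0 0 0 0;-1 0 0 0 0 0 0")

```text
clock: 5.3
eef_pos: [441.4, 292.8, 53.6]
tool_rot: [3.14, 0.002, 2.987]
force: [-0.2, 0.1, 7.2]
width: 20.6
gripper_force: 60.4
```

Request:
move_arm(targets="-1 0 0 -2 0 0 0;-1 0 0 -3 0 0 0;-1 0 0 -3 0 0 0;-1 0 0 -2 0 0 0;-1 -2.6 -2 0 0 0 0")

```text
clock: 5.72
eef_pos: [460.4, 276.3, 157.3]
tool_rot: [3.131, 0.002, 2.997]
force: [0.8, 2.4, -2.7]
width: 20.7
gripper_force: 59.3
```

Request:
move_arm(targets="-1 -2.7 -2 0 0 0 0;-1 -2.7 -2 0 0 0 0;-1 -2.6 -2 0 0 0 0;-1 -2.6 -1.8 0 0 0 0;-1 0 0 0 0 0 4.5")

```text
clock: 6.13
eef_pos: [561.0, 166.1, 151.2]
tool_rot: [-3.137, 0.003, 2.897]
force: [0.2, -1.6, -3.0]
width: 20.3
gripper_force: 59.4
```

Request:
move_arm(targets="-1 0 0 0 0 0 0;-1 0 0 0 0 0 0;-1 0 0 0 0 0 0")

```text
clock: 6.38
eef_pos: [554.7, 175.6, 152.3]
tool_rot: [3.141, -0.001, 2.912]
force: [0.5, 0.7, -2.0]
width: 20.7
gripper_force: 59.4
```

```bash
python3 - <<'E'
from h import *
import pickle
s=read_state();d={n:shot(n,n+'4') for n in ['scene','side','wrist']}; pickle.dump((d,s),open('d4.pkl','wb'))
print(s['eef_pos'],s['tool_rot'],s['width'])
a,b=d['scene'],d['side']
p=[557.5,175.5,33];print(proj(a,[p,s['eef_pos']]),proj(b,[p,s['eef_pos']]))
f=lambda im,u,v:cv2.resize(im['color'][v-60:v+60,u-70:u+70][:,:,::-1],(500,430),interpolation=cv2.INTER_CUBIC)
ua=proj(a,[[557,175,80]])[0].astype(int);ub=proj(b,[[557,175,80]])[0].astype(int);print(ua,ub)
f=lambda im,u:cv2.resize(im['color'][u[1]-60:u[1]+60,u[0]-40:u[0]+40][:,:,::-1],(400,600),interpolation=cv2.INTER_CUBIC)
cv2.imwrite('pics/z4.png',np.hstack([f(a,ua),f(b,ub)]))
E
```

```text
[554.67555029 175.64768093 152.29415506] [ 3.14139968e+00 -9.70813653e-04  2.91177105e+00] 20.693740551024238
[[322.63276687 213.69547119]
 [321.09280198 162.90805389]] [[340.47194362 211.78601729]
 [338.83342355 167.30665686]]
[322 194] [340 195]
```

View pics/z4.png

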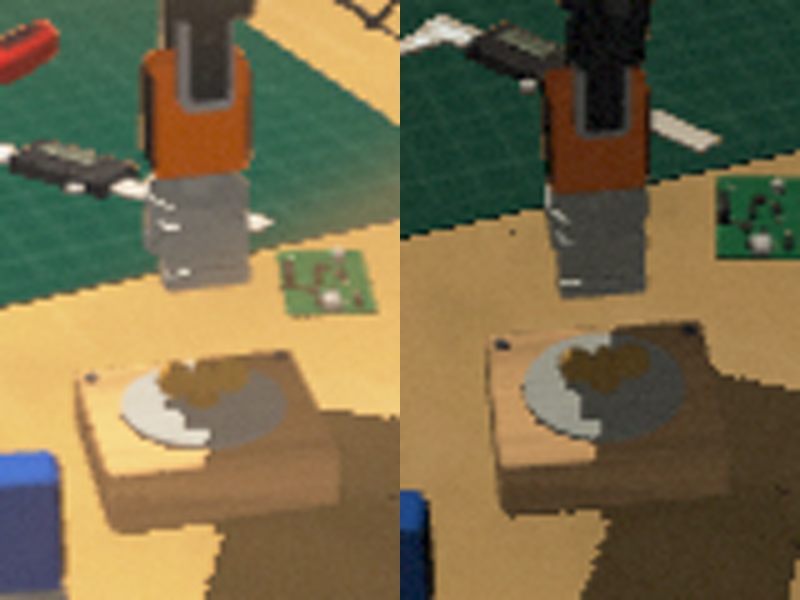

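The driver hangs upright between the pads, prongs roughly above the wings and in line with them. I'll check the lateral offset within each camera.

```bash
python3 - <<'E'
from h import *
import pickle
d,s=pickle.load(open('d4.pkl','rb'))
a,b=d['scene'],d['side']
th=2.912; Y=np.array([np.sin(th),-np.cos(th),0]);X=np.array([np.cos(th),np.sin(th),0])
for im,f,w,wa in((a,(323,192),(323,210),(322.6,215)),(b,(340.6,194.2),(341,208.4),(340.7,212.3))):
    F=atz(im,*f,98.7)+22*Y; W=atz(im,*w,46); A=atz(im,*wa,33)
    print('feet',F.round(1),'wing',W.round(1),'washer',A.round(1),'dX,dY to go',((A-F)@X).round(1),((A-F)@Y).round(1),((W-F)@X).round(1))
E
```

```text
feet [551.8 173.7  98.7] wing [555.2 169.1  46. ] washer [554.9 170.6  33. ] dX,dY to go -3.7 -2.3 -4.3
feet [555.5 177.1  98.7] wing [557.2 171.4  46. ] washer [557.3 173.7  33. ] dX,dY to go -2.6 -2.9 -3.0
```

Request:
move_arm(targets="-1 -0.3 -0.15 0 0 0 0;-1 0 0 2 0 0 0;-1 0 0 2 0 0 0;-1 0 0 1.5 0 0 0;-1 0 0 0 0 0 0")

```text
clock: 6.95
eef_pos: [556.3, 171.3, 94.5]
tool_rot: [-3.138, -0.004, 2.909]
force: [-0.0, -0.4, -2.9]
width: 21.0
gripper_force: 59.4
```

Request:
move_arm(targets="-1 0 0 0.4 0 0 0;-1 0 0 0.3 0 0 0;-1 0 0 0 0 0 0;-1 0 0 0 0 0 0")

```text
clock: 7.28
eef_pos: [558.8, 172.8, 91.0]
tool_rot: [3.141, 0.001, 2.908]
force: [0.8, -0.2, -1.4]
width: 20.6
gripper_force: 59.5
```

Request:
move_arm(targets="-1 0 0 0.2 0 0 0;-1 0 0 0.15 0 0 0;-1 0 0 0 0 0 0;-1 0 0 0 0 0 0")

```text
clock: 7.62
eef_pos: [558.3, 172.5, 86.9]
tool_rot: [-3.142, 0.0, 2.908]
force: [-0.0, 0.3, -2.5]
width: 20.8
gripper_force: 59.5
```

Request:
move_arm(targets="-1 0 0 0.1 0 0 0;-1 0 0 0 0 0 0;-1 0 0 0 0 0 0")

```text
clock: 7.87
eef_pos: [558.6, 172.7, 86.6]
tool_rot: [3.141, 0.001, 2.908]
force: [-1.8, -1.4, 5.7]
width: 20.7
gripper_force: 60.4
```

Contact came exactly at seat height: TCP 86.6, which puts the feet at 33. Turning clockwise.

Request:
move_arm(targets="-1 0 0 0 0 0 5;-1 0 0 0 0 0 5;-1 0 0 0 0 0 5;-1 0 0 0 0 0 5;-1 0 0 0 0 0 5")

```text
clock: 8.28
eef_pos: [560.0, 173.1, 86.7]
tool_rot: [3.138, 0.002, 2.468]
force: [1.1, -0.9, 3.4]
width: 20.4
gripper_force: 60.1
```

Request:
move_arm(targets="-1 0 0 0 0 0 5;-1 0 0 0 0 0 5;-1 0 0 0 0 0 5;-1 0 0 0 0 0 5;-1 0 0 0 0 0 5")

```text
clock: 8.7
eef_pos: [558.8, 172.1, 86.6]
tool_rot: [3.141, 0.001, 2.032]
force: [-1.9, -1.7, 6.0]
width: 20.6
gripper_force: 60.4
```

Request:
move_arm(targets="-1 0 0 0 0 0 5;-1 0 0 0 0 0 5;-1 0 0 0 0 0 5;-1 0 0 0 0 0 0;-1 0 0 0 0 0 0")

```text
clock: 9.12
eef_pos: [558.0, 171.7, 86.6]
tool_rot: [-3.141, 0.002, 1.774]
force: [-2.6, -1.8, 7.5]
width: 20.9
gripper_force: 60.6
```

```bash
python3 - <<'E'
from h import *
s=read_state();d={n:shot(n,n+'5') for n in ['scene','side']}
print(s['eef_pos'],s['tool_rot'],s['force'],s['torque'])
f=lambda im,u:cv2.resize(im['color'][u[1]-60:u[1]+60,u[0]-40:u[0]+40][:,:,::-1],(400,600),interpolation=cv2.INTER_CUBIC)
cv2.imwrite('pics/z5.png',np.hstack([f(d['scene'],(322,194)),f(d['side'],(340,195))]))
E
```

```text
[557.95866134 171.73683189  86.56533427] [-3.14081284e+00  1.66302904e-03  1.77373302e+00] [-2.56313231 -1.81384673  7.46890283] [-0.68531192  0.77714883  0.0496303 ]
```

View pics/z5.png

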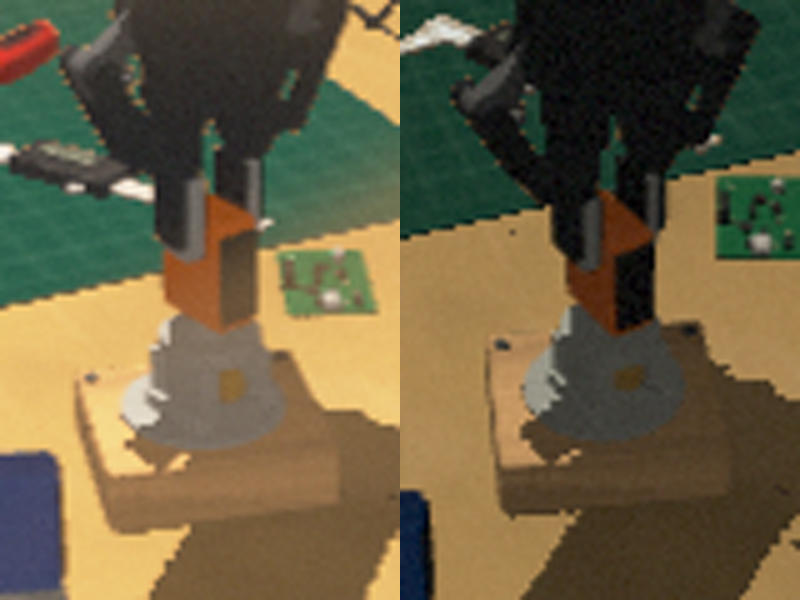

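The driver stands square on the washer with the wing end visible in its slot, and it has turned 65°, so the screw has turned about 45°. Releasing and lifting off.

Request:
move_arm(targets="1 0 0 0 0 0 0;1 0 0 0 0 0 0;1 0 0 0 0 0 0;1 0 0 0 0 0 0;1 0 0 0 0 0 0")

```text
clock: 9.63
eef_pos: [558.4, 172.7, 85.7]
tool_rot: [3.141, -0.0, 1.774]
force: [-0.1, 0.6, -0.2]
width: 79.6
gripper_force: 0.0
```

Request:
move_arm(targets="1 0 0 0 0 0 0;1 0 0 -1 0 0 0;1 0 0 -3 0 0 0;1 0 0 -3 0 0 0;1 0 0 -3 0 0 0")

```text
clock: 10.05
eef_pos: [558.0, 172.6, 187.4]
tool_rot: [-3.141, -0.0, 1.774]
force: [0.6, 0.2, 0.0]
width: 85.3
gripper_force: 0.0
```

Request:
move_arm(targets="1 0 0 -3 0 0 0;1 0 0 -3 0 0 0;1 0 0 0 0 0 0;1 0 0 0 0 0 0")

```text
clock: 10.38
eef_pos: [559.5, 173.1, 248.4]
tool_rot: [3.137, -0.0, 1.774]
force: [-0.1, -0.5, -0.2]
width: 85.3
gripper_force: 0.0
```

```bash
python3 - <<'E'
from h import *
d={n:shot(n,n+'6') for n in ['scene','side']}
f=lambda im,u:cv2.resize(im['color'][u[1]-60:u[1]+60,u[0]-40:u[0]+40][:,:,::-1],(400,600),interpolation=cv2.INTER_CUBIC)
cv2.imwrite('pics/z6.png',np.hstack([f(d['scene'],(322,194)),f(d['side'],(340,195))]))
E
```

```text
(no output)
```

View pics/z6.png

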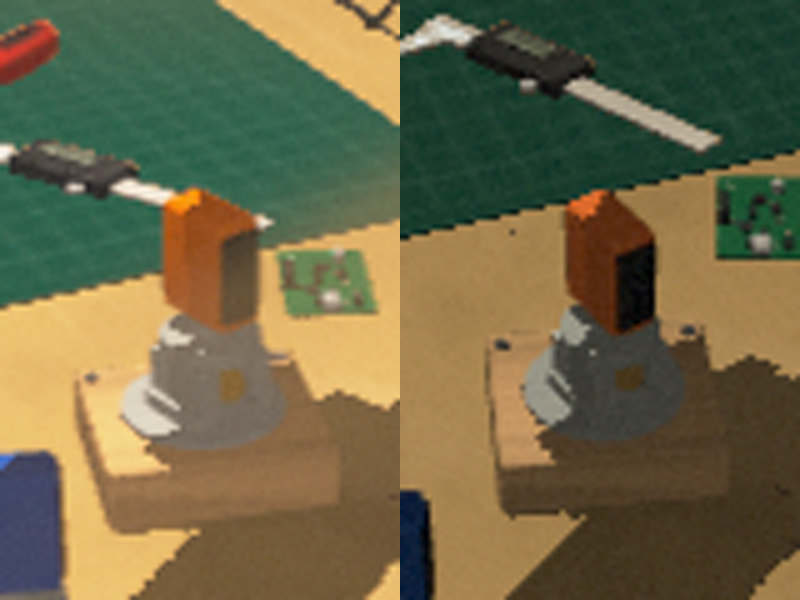

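The driver stands upright and free on the screw, turned, with the blue driver untouched.

```bash
python3 -c "
from cell import order;print(order.finish_job())"
```

```text
the job is handed in; nothing more can be done
None
```

I set the forked driver square on the wing screw and turned it about 65° clockwise, which should have turned the screw about 45° (worked out from the 20° of free play, not measured); it stands upright and released, the blue driver was left alone, and the job is handed in.

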